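Turn the washing drum until its filling nozzle points straight up

ROBOT

A 6-joint arm with a two-finger parallel gripper is mounted at the origin on the work surface. World frame = base frame: x ahead of the robot, y to its left, z up, the work surface at z = 0. Lengths are in mm, angles in rad, forces in N, time in s.
With the tool pointing down it reaches from about 275 to 750 mm from the base axis. Payload 10.2 kg.
Tool frame: the origin (TCP) lies at the very end of the fingers, on their centre line; the grasp point (between the pads) lies 19 mm behind it (ctrl.grip_depth is the distance from the TCP to the grasp point, in mm); z points along the fingers, x is the direction in which the jaws open and shut, and the axes are right-handed (so a half turn about z gives the same grasp; the last joint's range is limited). The gripper opens to 85 mm and grips with 20 to 120 N. Pads are 22 mm wide; open, the fingers measure 114 mm over their backs; the gripper's body (76 mm by 85 mm) begins 54 mm behind the grasp point. The pads swing forward as they close: fully open they stand 13 mm farther back than shut.
Start: joints at [-1.483, 0.313, 1.498, -0, 1.331, -0.223], TCP at [160.543, -499.857, 231.294] pointing down, gripper open.
Joint ranges: [-2.94, 2.94], [-0.97, 2.17], [0.19, 2.56], [-1.23, 4.37], [0.02, 3.11], [-2.88, 2.88]. Speed limits (rad/s): [2.39, 2.39, 3.01, 3.14, 3.14, 3.14].

INTERFACE

Orientations are given as a unit quaternion [w, x, y, z].
In Python, from rig import ctrl gives the robot as it stands.
- The arm moves only by the tool play_rows, never from a script. Its argument "motion" is a list of rows, each a list of 2 entries, a list of its own where there are three numbers: the shift along the tool's x, y, z in mm, then the turn, a rotation vector about the tool's x, y, z in degrees. A call has 1 to 20 rows; each row shifts and turns the commanded pose from where the row before left it, along the tool's axes as they then stand; what a row does not reach is not made up. A row lasts 1/12 s, in which the tool goes at most 41.7 mm and 7.16 degrees, less where a joint would pass 70% of its speed; a pose out of reach is approached as far as the arm can. A call with a gripper value outside its range is refused whole. "fingers" is the finger opening in mm, from 0 to 85.4, set as the call begins (left out, the last holds). The fingers move at their own pace and stop on an object; "squeeze" is the grip in N (left out, the last holds). Time passes only in rows, so rows that do not move let the fingers close. It gives the time, the measured TCP pose, the force and the opening at its end, in the units of the state.
- ctrl.sense(): the state, without advancing time (a new reading comes with each control period).
- ctrl.capture(name): name is "side" or "top"; returns the picture (384x512x3 uint8, red, green, blue); there is no depth.
- ctrl.get_calibration(name): a dict with "K" (3x3 intrinsics, pixels), "R" (3x3) and "t" (3): a world point X has camera coordinates R X + t. Camera axes: x right, y down, z forward; pixel columns grow to the right and rows downward; lengths in mm; the calibration is good to about 2 mm. A picture is of the moment at which its call begins. get_calibration takes no time and is no camera call.
- ctrl.finish_job(): hands the job in, once; it reports no verdict.
Trained networks look in the newest picture that a camera, given by its name, has taken for a name from the list of things; names that differ only in an ending like _2 or _b are one class to them, and where a whole thing is asked for, a point or a joint stands for the part that bears it (a point fixed in the world has none). Each returns a list of dicts, best first, with "p" (0 to 1); they miss things now and then, are a little off and sometimes report something else, mostly with a low value. They report only what shows in the picture. A call takes as long as a camera call.
- ctrl.spot_in(camera, name): "position" ([column, row] as shares, 0 to 1, of the picture: columns of its width, rows of its height, amid what is visible of it).
The state is a dict: "time_s": time; "joints": joint angles; "dq": joint speeds; "tau": joint torques, N m; "eef_pos": TCP position; "ee_rot": TCP orientation; "force": force on the tool from outside, world axes, zero at the start; "wrist_torque": the same for the moment, N m; "grip_width": opening from 0.0 (shut) to 1.0 (fully open).
Only numpy, scipy, OpenCV 4.12 (cv2) and the standard library are available. Lean on these libraries where they do the work, as an engineer would, in place of code of your own. Each camera call takes 0.05 s, during which the arm holds its last target. There are 200 camera calls.

TASK

Turn the darkroom's washing drum by gently pushing the spokes of its handwheel, one spoke after another and without gripping them hard, until the white filling nozzle on the drum points straight up, ready for filling. Push only on the wheel, not on the black barrel or its nozzle, leave the magnifier, the bottle and the beaker standing where they are, and finish clear of everything with the drum at rest.

Things in the scene. Friction and masses are not known exactly. Their poses are not given: they have to be found in the camera images.
- hub (a point): Centre of the spoked handwheel, on its axis, 150 mm above the table. Axes of the fixed grey stand: x is the level axis of rotation and points out of the wheel's open face, away from the barrel; y is level; z is up. Rim and spokes all lie in its plane x = 0. Stand fixed to the table: base 290 x 170 x 14 mm, two uprights 75 mm wide behind the wheel.
- spoke (a point): Outer end of the orange handle of one of the six round spokes (12 mm thick, 60 degrees apart), which run from the hub through the aluminium rim ring (mean radius 88 mm, bar 12 mm thick) to 135 mm from the axis. Handles stick out 41 mm beyond the rim. The nozzle's direction is midway between two spokes: spokes at 30, 90, 150, 210, 270, 330 degrees from it; this one is at 30.
- mark (a point): Small yellow block (16 x 26 mm) on the open face of the rim, 83 mm from the axis, in line with the nozzle: it is at the very top of the rim when the nozzle points straight up.
- drum (a joint): Angle (rad) of wheel, barrel and nozzle together: 0 or a whole turn (6.283) with the nozzle straight up; starts between 2.0 and 4.28; grows as the top of the wheel moves towards -y of hub. Turns both ways, no stop within reach. Friction of about 0.3 N m (2.5 N at a spoke's end) keeps it where it is left; it does not spring back or coast on.
- nozzle (a point): White filling nozzle, 30 mm wide and 46 mm long with a yellow cap, standing radially on the barrel 123 mm behind the plane of the wheel. This point is half-way along it, 98 mm from the axis; its z axis points outward along the nozzle. The cap ends 121 mm from the axis. Not to be pushed.
- barrel (a point): Black drum barrel, 150 mm in diameter and 140 mm long, behind the wheel on the same axis, and turning with it. This point is its centre, 123 mm behind hub. Not to be pushed.
- magnifier: Loose grain magnifier: black round foot 68 mm wide, leaning white tube with black eyepiece, about 125 mm tall; origin at the centre of its underside. Bystander.
- bottle: Loose amber bottle, 60 mm in diameter, 150 mm tall; origin at the centre of its underside. Bystander.
- beaker: Loose white beaker, 68 mm in diameter, 110 mm tall; origin at the centre of its underside. Bystander.

How it is judged (in metres and radians):
At the end, for the whole second after the job is handed in: The nozzle points straight up within 0.12 rad (7 degrees), the drum is at rest, and magnifier, bottle and beaker stand upright within 20 mm of where they were (angle between nozzle's own z axis and vertical below 0.12 rad and height (world z) of nozzle above 0.235 m and velocity of joint drum between -0.03 and 0.03 rad/s and distance of each of magnifier, bottle, beaker from where it was at the start of the episode below 0.02 m and angle between each of magnifier, bottle, beaker's own z axis and vertical below 0.2 rad); the robot touches nothing.
It fails at once if the barrel or its nozzle is pushed (more than 1 N) (contact force between any of the arm, the fingers and drum_c32 above 1 N or contact force between any of the arm, the fingers and drum_c33 above 1 N or contact force between any of the arm, the fingers and drum_c34 above 1 N or contact force between any of the arm, the fingers and drum_c35 above 1 N).
It fails at once if the wheel is forced or gripped hard (more than 30 N) (contact force between the fingers and drum above 30 N).
It fails at once if a bystander is moved more than 20 mm, tipped or lifted (distance of any of magnifier, bottle, beaker from where it was at the start of the episode above 0.02 m or angle between any of magnifier, bottle, beaker's own z axis and vertical above 0.2 rad).
It also fails if it takes over 64 s, if anything falls off the work surface, if the arm or the gripper's body presses on something with over 40 N, if the wrist force passes 120 N, or if a joint passes its speed limit or range.

## Working session

There is one attempt and no reset: what is moved stays moved. The work goes in short steps, Python scripts to look and compute and a tool call to move; the robot and the scene stay as the last step left them, time stands still between calls to the robot, and variables do not carry over. Pictures are saved under pics/ and viewed, about 8 in all and at most 12, crops included, and the job is handed in when it is done.

Besides the shell and the picture viewer there is one more tool, called after ">>>" by a JSON object that holds its "api" and its "payload", one argument or row to a line. play_rows: Moves the arm, as the interface text tells. Its arguments: {"type":"object","properties":{"motion":{"type":"array"},"fingers":{"type":"number"},"squeeze":{"type":"number"}},"required":["motion"]}

```bash
ls; mkdir -p pics
python3 - <<'E'
from rig import ctrl
import cv2,numpy as np
s=ctrl.sense();print(s['time_s'],s['eef_pos'],s['ee_rot'])
ims=[]
for c in("side","top"):
    im=ctrl.capture(c);cv2.imwrite(f"pics/{c}0.png",im[...,::-1])
    k=ctrl.get_calibration(c);print(c,np.round(k['K'],1).tolist(),np.round(k['R'],4).tolist(),np.round(k['t'],1).tolist(), 'cam at',-np.array(k['R']).T@k['t'])
    for n in("hub","spoke","mark","nozzle","barrel","magnifier","bottle","beaker"):
        print(n,[(np.round(np.array(d['position'])*[512,384],1).tolist(),round(d['p'],2)) for d in ctrl.spot_in(c,n)[:6]])
E
```

```text
pics
0.0 [ 160.53336753 -499.57488649  230.72554018] [-4.89983985e-04  8.08040135e-01 -5.89127076e-01 -4.35215594e-04]
side [[433.8, 0.0, 247.9], [0.0, 433.8, 191.6], [0.0, 0.0, 1.0]] [[-0.7422, -0.67, -0.0142], [-0.4549, 0.5192, -0.7235], [0.4922, -0.5306, -0.6901]] [494.5, 365.7, 869.6] cam at [105.37540652 602.83401999 871.697372  ]
hub [([338.1, 203.5], 0.71)]
spoke [([339.4, 185.8], 0.96)]
mark [([337.0, 187.2], 0.58)]
nozzle [([333.8, 186.9], 0.93)]
barrel [([340.1, 187.8], 0.85)]
magnifier [([281.1, 164.7], 0.89)]
bottle [([375.1, 153.9], 0.97)]
beaker [([240.4, 237.7], 0.63)]
top [[412.0, 0.0, 260.9], [0.0, 412.0, 192.6], [0.0, 0.0, 1.0]] [[0.01, -0.9996, 0.0269], [-0.9894, -0.0138, -0.1445], [0.1448, -0.0251, -0.9891]] [15.3, 646.6, 1175.5] cam at [ 469.39447627   53.73554499 1255.71577253]
hub [([305.3, 259.4], 0.76)]
spoke [([310.5, 258.3], 0.77)]
mark [([311.5, 261.9], 0.78)]
nozzle [([308.8, 258.3], 0.67)]
barrel [([309.3, 263.8], 0.78)]
magnifier [([330.5, 180.0], 0.87)]
bottle [([391.2, 241.3], 0.94)]
beaker [([231.9, 207.7], 0.62)]
```

View pics/side0.png

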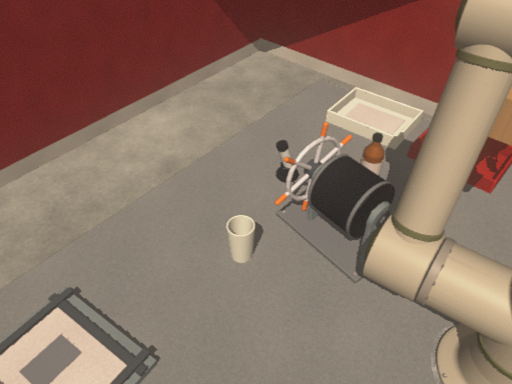

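View pics/top0.png

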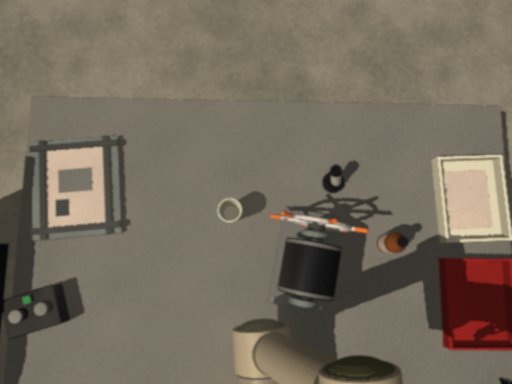

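The side picture shows the wheel around (312,168) with its open face away from the camera and the barrel at (350,195). The beaker is at (240,238), the magnifier at (284,165) and the bottle at (374,155). In the top picture the wheel runs from (272,216) to (367,230), with the barrel towards the robot. I'll zoom in on both.

Run:
```python
import cv2,numpy as np
a=cv2.imread('pics/side0.png')[110:270,260:420];b=cv2.imread('pics/top0.png')[180:320,250:390]
z=lambda i:cv2.resize(i,(400,600) if 0 else (400,400),interpolation=cv2.INTER_CUBIC)
cv2.imwrite('pics/z0.png',np.hstack([cv2.resize(a,(400,400),interpolation=2),cv2.resize(b,(400,400),interpolation=2)]))
```

```text
(no output)
```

View pics/z0.png

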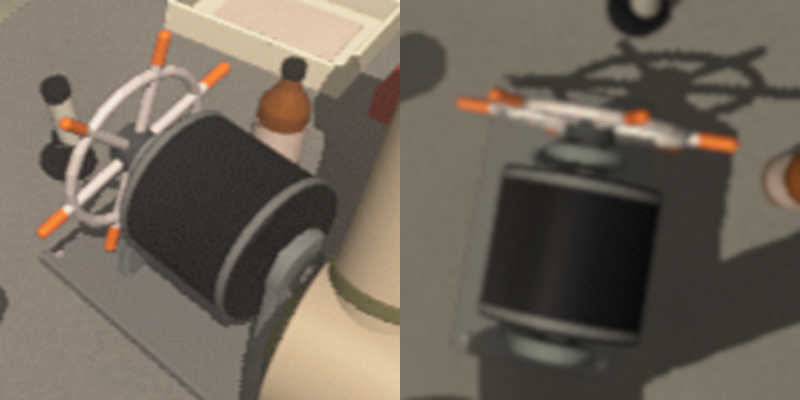

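```bash
cat > fit.py <<'E'
from rig import ctrl
import numpy as np
from scipy.optimize import least_squares
def proj(c,X):
    k=ctrl.get_calibration(c);p=(np.array(k['R'])@np.asarray(X,float).T).T+k['t'];p=p@np.array(k['K']).T
    return p[:,:2]/p[:,2:]
def ray(c,uv,z):
    k=ctrl.get_calibration(c);R=np.array(k['R']);C=-R.T@k['t']
    d=R.T@np.linalg.inv(k['K'])@[*uv,1];return C+d*(z-C[2])/d[2]
def frame(yaw):
    ex=np.array([np.cos(yaw),np.sin(yaw),0]);return ex,np.array([-ex[1],ex[0],0]),np.array([0,0,1.])
def pts(h,yaw,a,r=135,x=0):
    # angle a: 0 up, grows towards -y (top moves -> -y)
    ex,ey,ez=frame(yaw);a=np.atleast_1d(a)
    return np.array([*h,150.])+x*ex+r*(-np.sin(a)[:,None]*ey+np.cos(a)[:,None]*ez)
E
python3 - <<'E'
from fit import *
S=np.array([[325.6,122.8],[351.2,136.4],[285.2,159.6],[276.8,203.2],[304.4,208.8]])
T=np.array([[270.7,216.4],[367.6,231.1],[282.9,213.3],[333.3,221]])
def res(p):
    P=pts(p[:2],p[2],p[3]+np.arange(6)*np.pi/3);r=[]
    for c,o in(('side',S),('top',T)):
        q=proj(c,P);D=o[:,None]-q[None];i=np.argmin((D**2).sum(2),1);r.append(D[np.arange(len(o)),i].ravel())
    return np.concatenate(r)
h0=ray('top',(316,222),150)[:2];print(h0)
best=min((least_squares(res,[*h0,y,a],loss='soft_l1') for y in(-.4,-.2,0,.2) for a in np.arange(0,1.05,.15)),key=lambda s:s.cost)
print(best.x,best.cost,np.round(best.fun.reshape(-1,2),1).tolist())
h,yaw,a=best.x[:2],best.x[2],best.x[3]
for k in range(6):
    n=a+np.pi/6+k*np.pi/3
    print('nozzle ang',n%(2*np.pi),pts(h,yaw,n,98,-123).round(),proj('side',pts(h,yaw,n,121,-123)).round(),proj('top',pts(h,yaw,n,121,-123)).round(),'mark',proj('top',pts(h,yaw,n,83,8)).round(), 'tip',pts(h,yaw,a+k*np.pi/3).round())
for n,z,s,t in(('mag',60,(281.1,164.7),(330.5,180)),('bot',75,(375.1,153.9),(391.2,241.3)),('beak',55,(240.4,237.7),(231.9,207.7))):
    print(n,ray('side',s,z).round(),ray('top',t,z).round())
E
```

```text
[ 553.27721525 -123.6786932 ]Traceback (most recent call last):
  File "<stdin>", line 10, in <module>
  File "<stdin>", line 10, in <genexpr>
    return func(*args, **kwargs)
    result = trf(vector_fun.fun, vector_fun.jac, x0, f0, J0, lb, ub, ftol, xtol,
                 gtol, max_nfev, x_scale, loss_function, tr_solver,
                 tr_options.copy(), verbose, callback=callback_wrapped)
    return trf_no_bounds(
        fun, jac, x0, f0, J0, ftol, xtol, gtol, max_nfev, x_scale,
        loss_function, tr_solver, tr_options, verbose, callback=callback)
    J = jac(x)
    self._update_jac()
    ~~~~~~~~~~~~~~~~^^
    self.J = self.jac_wrapped(xp_copy(self.x), f0=self.f)
             ~~~~~~~~~~~~~~~~^^^^^^^^^^^^^^^^^^^^^^^^^^^^
    J, dct = approx_derivative(
             ~~~~~~~~~~~~~~~~~^
        self.fun,
        ^^^^^^^^^
    ...<2 lines>...
        **self.finite_diff_options,
        ^^^^^^^^^^^^^^^^^^^^^^^^^^^
    )
    ^
    J, _nfev = _dense_difference(fun_wrapped, x0, f0, h,
               ~~~~~~~~~~~~~~~~~^^^^^^^^^^^^^^^^^^^^^^^^
                             use_one_sided, method,
                             ^^^^^^^^^^^^^^^^^^^^^^
                             mf)
                             ^^^
    df = [f_eval - f0 for f_eval in f_evals]
                                    ^^^^^^^
    f = np.atleast_1d(self.fun(x, *self.args, **self.kwargs))
                      ~~~~~~~~^^^^^^^^^^^^^^^^^^^^^^^^^^^^^^
    return np.atleast_1d(self.fun(x))
                         ~~~~~~~~^^^
    return self.f(x, *self.args, **self.kwargs)
           ~~~~~~^^^^^^^^^^^^^^^^^^^^^^^^^^^^^^
  File "<stdin>", line 7, in res
  File "fit.py", line 5, in proj
    k=ctrl.get_calibration(c);p=(np.array(k['R'])@np.asarray(X,float).T).T+k['t'];p=p@np.array(k['K']).T
ValueError: time passes only in moves, steps and waits
```

```bash
sed -i '/^import numpy/a K={c:ctrl.get_calibration(c) for c in("side","top")}' fit.py; sed -i 's/k=ctrl.get_calibration(c)/k=K[c]/' fit.py
cat > loc.py <<'E'
from fit import *
S=np.array([[325.6,122.8],[351.2,136.4],[285.2,159.6],[276.8,203.2],[304.4,208.8]])
T=np.array([[270.7,216.4],[367.6,231.1],[282.9,213.3],[333.3,221]])
def res(p):
    P=pts(p[:2],p[2],p[3]+np.arange(6)*np.pi/3);r=[]
    for c,o in(('side',S),('top',T)):
        q=proj(c,P);D=o[:,None]-q[None];i=np.argmin((D**2).sum(2),1);r.append(D[np.arange(len(o)),i].ravel())
    return np.concatenate(r)
h0=ray('top',(316,222),150)[:2];print(h0)
best=min((least_squares(res,[*h0,y,a],loss='soft_l1',x_scale=[10,10,.1,.1]) for y in(-.4,-.2,0,.2) for a in np.arange(0,1.05,.15)),key=lambda s:s.cost)
print(best.x,best.cost,np.round(best.fun.reshape(-1,2),1).tolist())
h,yaw,a=best.x[:2],best.x[2],best.x[3]
for k in range(6):
    n=a+np.pi/6+k*np.pi/3
    print('nozzle ang',n%(2*np.pi),pts(h,yaw,n,98,-123).round(),proj('side',pts(h,yaw,n,121,-123)).round(),proj('top',pts(h,yaw,n,121,-123)).round(),'mark',proj('top',pts(h,yaw,n,83,8)).round(), 'tip',pts(h,yaw,a+k*np.pi/3).round())
for n,z,s,t in(('mag',60,(281.1,164.7),(330.5,180)),('bot',75,(375.1,153.9),(391.2,241.3)),('beak',55,(240.4,237.7),(231.9,207.7))):
    print(n,ray('side',s,z).round(),ray('top',t,z).round())
E
python3 loc.py
```

```text
[ 553.27721525 -123.6786932 ]
[ 5.49228199e+02 -1.26163500e+02 -1.76657909e-01  1.53923911e-01] 4.169357440410853 [[-0.5, 0.8], [-0.1, 1.8], [0.4, 0.1], [0.6, -1.0], [-0.2, -0.1], [0.6, 0.1], [-0.4, -0.2], [2.0, 0.1], [-1.3, -0.2]]
nozzle ang 0.6775226860993634 [[ 417. -165.  226.]] [[379. 151.]] [[346. 277.]] mark [[342. 222.]] tip [[ 546. -147.  283.]]
nozzle ang 1.7247202372959611 [[ 411. -200.  135.]] [[382. 180.]] [[352. 277.]] mark [[346. 227.]] tip [[ 527. -250.  199.]]
nozzle ang 2.7719177884925585 [[ 422. -139.   59.]] [[356. 219.]] [[318. 270.]] mark [[323. 225.]] tip [[ 531. -230.   65.]]
nozzle ang 3.8191153396891564 [[439. -44.  74.]] [[324. 236.]] [[279. 263.]] mark [[296. 219.]] tip [[ 553. -106.   17.]]
nozzle ang 4.866312890885754 [[445.  -9. 165.]] [[315. 212.]] [[265. 261.]] mark [[288. 214.]] tip [[571.  -2. 101.]]
nozzle ang 5.9135104420823525 [[434. -70. 241.]] [[345. 166.]] [[298. 268.]] mark [[311. 216.]] tip [[568. -23. 235.]]
mag [ 688. -168.   60.] [ 685. -182.   60.]
bot [ 502. -371.   75.] [ 506. -352.   75.]
beak [592. 109.  55.] [599. 108.  55.]
```

The fit agrees to about 1–2 px. The hub is at (549,-126), yaw -0.177, and the spokes are at 8.8° + 60k.
- **Drum angle:** the nozzle isn't visible, so the drum is at about 2.77 rad. At 3.82 it would show in the side view near (324,236), and it doesn't.
- **Plan:** push two spokes towards +y over the top, about 159° in total.

```bash
cat > plan.py <<'E'
from fit import *
from scipy.spatial.transform import Rotation as Ro
H=np.array([549.2,-126.2,150]);YAW=-0.1767;ex,ey,ez=frame(YAW)
def pose(t,z,phi,x=0):
    p=np.radians(phi);tx=-ey*np.cos(p)+ez*np.sin(p);tz=-ez*np.cos(p)-ey*np.sin(p)
    return H+x*ex+t*ey+z*ez, Ro.from_matrix(np.c_[tx,np.cross(tz,tx),tz])
def cur():
    s=ctrl.sense();q=np.array(s['ee_rot']);return np.array(s['eef_pos']),Ro.from_quat(q[[1,2,3,0]])
def where():
    p,R=cur();d=p-H;z=R.as_matrix()[:,2];s=ctrl.sense()
    print('t',round(s['time_s'],2),'wheel t,z,x',np.round([d@ey,d[2],d@ex],1),'phi',np.degrees(np.arctan2(-z@ey,-z[2])).round(1),'F',np.round(s['force'],1),'grip',s['grip_width'],'J',np.round(s['joints'],2))
def delta(A,B):
    return A[1].inv().apply(B[0]-A[0]),np.degrees((A[1].inv()*B[1]).as_rotvec())
def push(th,phi,r,w=14.5):
    # finger's lower +t corner on the spoke's upper/-t side at radius r
    a=np.radians(th);p=np.radians(phi);u=np.array([-np.sin(a),np.cos(a)]);n=np.array([-np.cos(a),-np.sin(a)])
    return r*u+6*n-w*np.array([np.cos(p),-np.sin(p)])
def rows(start,targets,q=.5):
    A=start
    for B in targets:
        d,r=delta(A,B);d=np.round(d/q)*q;r=np.round(r/q)*q
        print([d.tolist(),r.tolist()],end=', ')
        A=(A[0]+A[1].apply(d),A[1]*Ro.from_rotvec(np.radians(r)))
    print();return A
E
python3 - <<'E'
from plan import *
where();A=cur();B=pose(-62,200,0)
print(delta(A,B),B[0])
A1=(A[0]+[0,0,100],A[1]);print(delta(A1,B))
E
```

```text
t 0.9 wheel t,z,x [-436.2   81.3 -316.9] phi -0.0 F [0.4 0.5 0.8] grip 0.9969017561563822 J [-1.48  0.31  1.5  -0.    1.33 -0.22]
(array([-182.11943001, -455.27068722, -118.7013088 ]), array([1.99836923e-04, 9.38147775e-04, 2.79320007e+01])) [ 538.30152094 -187.2346062   350.        ]
(array([-182.11777338, -455.27063108,  -18.70130882]), array([1.99836923e-04, 9.38147775e-04, 2.79320007e+01]))
```

>>> {"api": "play_rows", "payload": {
  "motion": [
    [[0,0,-30],[0,0,0]],
    [[0,0,-30],[0,0,0]],
    [[0,0,-30],[0,0,0]],
    [[-12,-30,-2],[0,0,0]],
    [[-12,-30,-2],[0,0,0]],
    [[-12,-30,-2],[0,0,0]],
    [[-12,-30,-2],[0,0,0]],
    [[-12,-30,-2],[0,0,0]],
    [[-12,-30,-2],[0,0,0]],
    [[-12,-30,-2],[0,0,0]],
    [[-12,-30,-2],[0,0,0]],
    [[-12,-30,-2],[0,0,0]],
    [[-12,-30,-2],[0,0,0]],
    [[-12,-30,-2],[0,0,0]],
    [[-12,-30,-2],[0,0,0]],
    [[-12,-30,-2],[0,0,0]],
    [[-12,-30,-2],[0,0,7]],
    [[-12,-30,-2],[0,0,7]],
    [[0,0,0],[0,0,7]],
    [[0,0,0],[0,0,7]]
  ],
  "fingers": 0,
  "squeeze": 20
}}

```text
time_s: 2.57
eef_pos: [537.3, -192.8, 350.8]
ee_rot: [-0.0, -0.64, 0.768, 0.0]
force: [-0.4, -0.5, 0.5]
grip_width: 0.001
```

Run:
```python
from plan import *
where();print(delta(cur(),pose(-62,150,0)),delta(cur(),pose(-62,116,0)))
```

```text
t 2.57 wheel t,z,x [-67.7 200.8   0. ] phi -0.0 F [-0.4 -0.5  0.5] grip 0.0010127455485401601 J [-0.55  0.37  1.11  0.    1.66  1.2 ]
(array([-5.66619473e+00,  3.40866335e-02,  5.08073080e+01]), array([ 0.031758  ,  0.01413749, -0.26452925])) (array([-5.65784892e+00,  1.52217608e-02,  8.48073018e+01]), array([ 0.031758  ,  0.01413749, -0.26452925]))
```

>>> {"api": "play_rows", "payload": {
  "motion": [
    [[0,0,12],[0,0,0]],
    [[0,0,12],[0,0,0]],
    [[0,0,12],[0,0,0]],
    [[0,0,12],[0,0,0]],
    [[0,0,12],[0,0,0]],
    [[0,0,12],[0,0,0]],
    [[0,0,12],[0,0,0]],
    [[0,0,0],[0,0,0]]
  ]
}}

```text
time_s: 3.23
eef_pos: [535.6, -193.7, 265.0]
ee_rot: [-0.001, -0.641, 0.767, 0.002]
force: [0.1, 0.3, -0.9]
grip_width: -0.0
```

Run:
```python
from plan import *
import cv2
where()
o=[]
for c,(a,b) in(('side',(260,90)),('top',(240,150))):
    im=ctrl.capture(c)[...,::-1];o.append(cv2.resize(im[b:b+160,a:a+160],(400,400),interpolation=2))
cv2.imwrite('pics/z1.png',np.hstack(o))
A=cur()
# preview push A: spoke 9 -> -71, tilt rising to 40
T=[]
for th in np.linspace(9,-71,33):
    phi=min(40,max(0,-th*.57)); t,z=push(min(th,0) if 0 else th,phi,118)
    T.append(pose(t,z,phi))
    if th in(9,-71) or abs(th+31)<.1: print('tgt',th,t.round(1),z.round(1),phi)
rows(A,T)
```

```text
t 3.23 wheel t,z,x [-68.8 115.   -1.5] phi -0.1 F [ 0.1  0.3 -0.9] grip -0.0003028369228357343 J [-0.55  0.39  1.3   0.    1.46  1.2 ]
tgt 9.0 -38.9 115.6 0
tgt -31.0 41.8 108.6 17.669999999999998
tgt -71.0 98.5 53.4 40
[[-30.0, -1.0, 2.0], [0.0, 0.0, -0.0]], [[-5.5, 0.0, -1.0], [0.0, 0.0, -0.0]], [[-5.0, 0.5, -0.5], [0.0, 0.0, -0.0]], [[-5.0, -0.0, -0.5], [0.0, 0.0, -0.0]], [[-5.0, -0.0, -0.5], [0.0, 0.5, -0.0]], [[-5.5, -0.0, -0.5], [0.0, 1.5, -0.0]], [[-5.0, -0.0, -0.5], [0.0, 1.5, -0.0]], [[-5.0, -0.0, -0.5], [0.0, 1.5, -0.0]], [[-5.5, -0.0, 0.0], [0.0, 1.5, -0.0]], [[-5.0, -0.0, -0.0], [0.0, 1.0, -0.0]], [[-5.0, -0.0, -0.0], [0.0, 1.5, -0.0]], [[-5.0, -0.0, 0.0], [0.0, 1.5, -0.0]], [[-5.5, -0.0, 0.5], [0.0, 1.5, -0.0]], [[-5.0, -0.0, 0.0], [0.0, 1.5, -0.0]], [[-5.0, -0.0, 0.5], [0.0, 1.5, -0.0]], [[-5.0, -0.0, 0.5], [0.0, 1.0, -0.0]], [[-5.0, -0.0, 0.5], [0.0, 1.5, -0.0]], [[-5.5, -0.0, 0.5], [0.0, 1.5, -0.0]], [[-5.0, -0.0, 1.0], [0.0, 1.5, -0.0]], [[-5.0, -0.0, 1.0], [0.0, 1.5, -0.0]], [[-5.0, -0.0, 1.0], [0.0, 1.5, -0.0]], [[-5.0, -0.0, 1.0], [0.0, 1.5, -0.0]], [[-4.5, -0.0, 1.0], [0.0, 1.0, -0.0]], [[-5.0, -0.0, 1.5], [0.0, 1.5, -0.0]], [[-5.0, -0.0, 1.0], [0.0, 1.5, -0.0]], [[-5.0, -0.0, 1.5], [0.0, 1.5, -0.0]], [[-4.5, -0.0, 1.5], [0.0, 1.5, -0.0]], [[-5.0, -0.0, 1.5], [0.0, 1.5, -0.0]], [[-4.5, -0.0, 2.0], [0.0, 1.5, -0.0]], [[-5.0, -0.0, 1.5], [0.0, 1.0, -0.0]], [[-4.5, -0.0, 2.0], [0.0, 1.5, -0.0]], [[-4.5, -0.0, 2.0], [0.0, 1.5, -0.0]], [[-4.5, -0.0, 2.0], [0.0, 1.0, -0.0]],
```

View pics/z1.png

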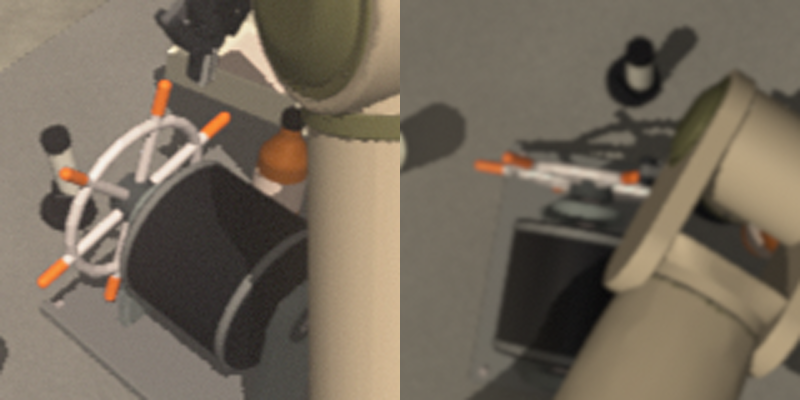

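The shut fingertips show at (205,80) in the side crop, just on the -y side of the top spoke's end at (164,85), with a clear gap. Now I'll start the first push.

>>> {"api": "play_rows", "payload": {
  "motion": [
    [[-6,-1,1],[0,0,0]],
    [[-6,0,0],[0,0,0]],
    [[-6,0,0],[0,0,0]],
    [[-6,0,0],[0,0,0]],
    [[-6,0,-0.5],[0,0,0]],
    [[-5.5,0,-1],[0,0,0]],
    [[-5,0,-0.5],[0,0,0]],
    [[-5,0,-0.5],[0,0,0]],
    [[-5,0,-0.5],[0,0.5,0]],
    [[-5.5,0,-0.5],[0,1.5,0]],
    [[-5,0,-0.5],[0,1.5,0]],
    [[-5,0,-0.5],[0,1.5,0]],
    [[-5.5,0,0],[0,1.5,0]],
    [[-5,0,0],[0,1,0]],
    [[-5,0,0],[0,1.5,0]],
    [[-5,0,0],[0,1.5,0]]
  ]
}}

```text
time_s: 4.67
eef_pos: [552.6, -108.8, 268.2]
ee_rot: [-0.071, -0.639, 0.764, -0.059]
force: [-1.2, -2.1, 4.2]
grip_width: -0.002
```

Run:
```python
from plan import *
where()
A=cur();T=[]
for th in np.linspace(-20,-72,22)[1:]:
    phi=min(40,-th*.57); t,z=push(th,phi,118); T.append(pose(t,z,phi))
rows(A,T)
```

```text
t 4.67 wheel t,z,x [ 17.7 118.2   0.3] phi 10.6 F [-1.2 -2.1  4.2] grip -0.0017437324619104507 J [-0.32  0.38  1.32 -0.19  1.42  1.46]
[[-8.0, 0.5, 2.0], [-0.0, 2.0, -0.0]], [[-5.5, -0.0, 0.5], [-0.0, 1.5, -0.0]], [[-5.0, -0.0, 0.5], [-0.0, 1.5, -0.0]], [[-5.0, -0.0, 0.5], [-0.0, 1.5, -0.0]], [[-5.0, -0.0, 0.5], [-0.0, 1.5, -0.0]], [[-5.0, -0.0, 1.0], [-0.0, 1.5, -0.0]], [[-5.0, -0.0, 0.5], [-0.0, 1.0, -0.0]], [[-5.0, -0.0, 1.0], [-0.0, 1.5, -0.0]], [[-4.5, -0.0, 1.0], [-0.0, 1.5, -0.0]], [[-5.0, -0.0, 1.0], [-0.0, 1.5, -0.0]], [[-5.0, -0.0, 1.5], [-0.0, 1.5, -0.0]], [[-5.0, -0.0, 1.0], [-0.0, 1.0, -0.0]], [[-4.5, -0.0, 1.5], [0.0, 1.5, -0.0]], [[-5.0, -0.0, 1.5], [0.0, 1.5, -0.0]], [[-4.5, -0.0, 1.5], [0.0, 1.5, -0.0]], [[-5.0, -0.0, 1.5], [0.0, 1.5, -0.0]], [[-4.5, -0.0, 2.0], [0.0, 1.5, -0.0]], [[-4.5, -0.0, 1.5], [0.0, 1.0, -0.0]], [[-5.0, -0.0, 2.0], [0.0, 1.5, -0.0]], [[-4.5, -0.0, 2.0], [0.0, 1.5, -0.0]], [[-4.5, -0.0, 2.5], [0.0, 0.5, -0.0]],
```

>>> {"api": "play_rows", "payload": {
  "motion": [
    [[-5.5,0,1],[0,1,0]],
    [[-5.5,0,1],[0,1.5,0]],
    [[-5.5,0,0.5],[0,1.5,0]],
    [[-5,0,0.5],[0,1.5,0]],
    [[-5,0,0.5],[0,1.5,0]],
    [[-5,0,0.5],[0,1.5,0]],
    [[-5,0,1],[0,1.5,0]],
    [[-5,0,0.5],[0,1.5,0]],
    [[-5,0,1],[0,1.5,0]],
    [[-5,0,1],[0,1.5,0]],
    [[-5,0,1],[0,1.5,0]],
    [[-5,0,1.5],[0,1.5,0]],
    [[-5,0,1],[0,1,0]],
    [[-4.5,0,1.5],[0,1.5,0]],
    [[-5,0,1.5],[0,1.5,0]],
    [[-4.5,0,1.5],[0,1.5,0]],
    [[-5,0,1.5],[0,1.5,0]],
    [[-4.5,0,2],[0,1.5,0]],
    [[-4.5,0,1.5],[0,1,0]],
    [[-5,0,2],[0,1,0]]
  ]
}}

```text
time_s: 6.33
eef_pos: [566.7, -30.2, 207.9]
ee_rot: [-0.254, -0.606, 0.724, -0.212]
force: [0.7, -1.6, 2.1]
grip_width: 0.002
```

Run:
```python
from plan import *
import cv2
where();print(push(-70,40,118))
o=[]
for c,(a,b) in(('side',(250,90)),('top',(240,150))):
    im=ctrl.capture(c)[...,::-1];o.append(cv2.resize(im[b:b+160,a:a+160],(400,400),interpolation=2))
cv2.imwrite('pics/z2.png',np.hstack(o))
```

```text
t 6.33 wheel t,z,x [97.6 57.9  0.3] phi 38.6 F [ 0.7 -1.6  2.1] grip 0.0017206311891161527 J [ 0.02  0.56  1.34 -0.67  1.43  1.93]
[97.72396397 55.31695298]
```

View pics/z2.png

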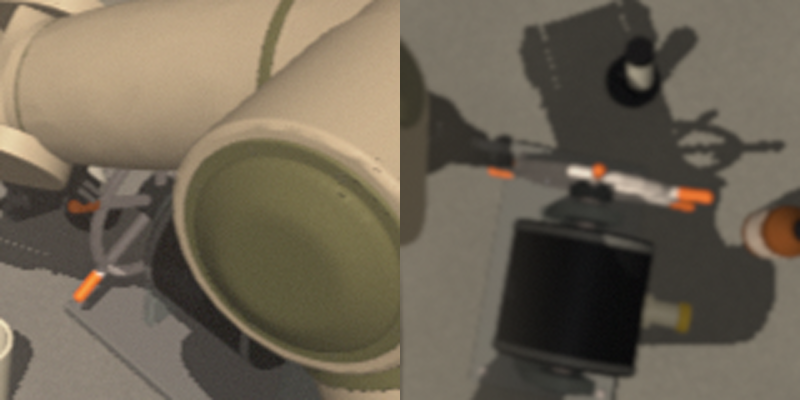

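The top view confirms the angle: the nozzle now sticks out to -y at (668,317), so the drum is near 1.4 rad. The next spoke stands near the top at (598,171). I'll retract and go over it for the second push.

Run:
```python
from plan import *
A=cur()
A=rows(A,[pose(97.6+20*.62*i,57.9+20*.78*i,38.6) for i in(1,2,3,4)]); print('up',(A[0]-H)@ey,A[0][2])
B=pose(-42,185,3); d,r=delta(A,B); print(d,r)
n=13
A=rows(A,[pose(*(np.array([147.2,120.3,38.6])*(1-f)+np.array([-42,185,3])*f)+0) if 0 else pose(147.2-189.2*f,120.3+65+ (0 if f>.2 else -65*(1-f/.2)),38.6-35.6*f) for f in np.linspace(0,1,n+1)[1:]])
print('end',(A[0]-H)@ey,A[0][2]-150)
print(push(-9,3,118))
```

```text
[[1.0, 0.0, -20.5], [0.0, 0.0, 0.0]], [[-0.0, 0.0, -20.0], [0.0, 0.0, 0.0]], [[0.0, 0.0, -20.0], [0.0, 0.0, 0.0]], [[0.0, 0.0, -20.0], [0.0, 0.0, 0.0]], 
up 147.32776107809866 270.4218842202519
[188.32438798   0.25738698  67.44792169] [ 1.41782982e-01 -3.55387721e+01  2.98611895e-02]
[[27.0, 0.0, -10.5], [0.0, -2.5, 0.0]], [[26.5, 0.5, -11.5], [0.0, -3.0, 0.0]], [[20.5, -0.0, -4.5], [0.0, -2.5, 0.0]], [[12.5, -0.0, 7.5], [0.0, -3.0, 0.0]], [[13.0, -0.0, 6.5], [0.0, -2.5, 0.0]], [[13.0, -0.0, 6.0], [0.0, -3.0, 0.0]], [[13.5, -0.0, 5.5], [0.0, -2.5, 0.0]], [[13.5, -0.0, 5.0], [0.0, -3.0, 0.0]], [[14.0, -0.0, 4.0], [0.0, -2.5, 0.0]], [[14.5, -0.0, 3.5], [0.0, -3.0, 0.0]], [[14.0, -0.0, 3.0], [0.0, -2.5, 0.0]], [[14.5, -0.0, 2.0], [0.0, -3.0, -0.0]], [[14.5, -0.0, 1.5], [0.0, -2.5, -0.0]], 
end -42.046703359105344 185.36294874881605
[ -1.94699142 118.24470235]
```

>>> {"api": "play_rows", "payload": {
  "motion": [
    [[1,0,-20],[0,0,0]],
    [[0,0,-20],[0,0,0]],
    [[0,0,-20],[0,0,0]],
    [[0,0,-20],[0,0,0]],
    [[27,0,-10.5],[0,-2.5,0]],
    [[26.5,0.5,-11.5],[0,-3,0]],
    [[20.5,0,-4.5],[0,-2.5,0]],
    [[12.5,0,7.5],[0,-3,0]],
    [[13,0,6.5],[0,-2.5,0]],
    [[13,0,6],[0,-3,0]],
    [[13.5,0,5.5],[0,-2.5,0]],
    [[13.5,0,5],[0,-3,0]],
    [[14,0,4],[0,-2.5,0]],
    [[14.5,0,3.5],[0,-3,0]],
    [[14,0,3],[0,-2.5,0]],
    [[14.5,0,2],[0,-3,0]],
    [[14.5,0,1.5],[0,-2.5,0]],
    [[0,0,0],[0,0,0]]
  ]
}}

```text
time_s: 7.93
eef_pos: [540.6, -171.7, 335.9]
ee_rot: [-0.019, -0.64, 0.768, -0.016]
force: [0.1, -1.0, -0.3]
grip_width: 0.001
```

Run:
```python
from plan import *
import cv2
where();d=delta(cur(),pose(-40,118,3));print(d)
o=[]
for c,(a,b) in(('side',(250,90)),('top',(240,150))):
    im=ctrl.capture(c)[...,::-1];o.append(cv2.resize(im[b:b+160,a:a+160],(400,400),interpolation=2))
cv2.imwrite('pics/z3.png',np.hstack(o))
```

```text
t 7.93 wheel t,z,x [-46.3 185.9  -0.5] phi 2.9 F [ 0.1 -1.  -0.3] grip 0.0010213932871529071 J [-0.49  0.36  1.16 -0.05  1.6   1.26]
(array([-9.69322767, -0.48587017, 67.52808246]), array([ 0.04643763,  0.12199847, -0.30900925]))
```

View pics/z3.png

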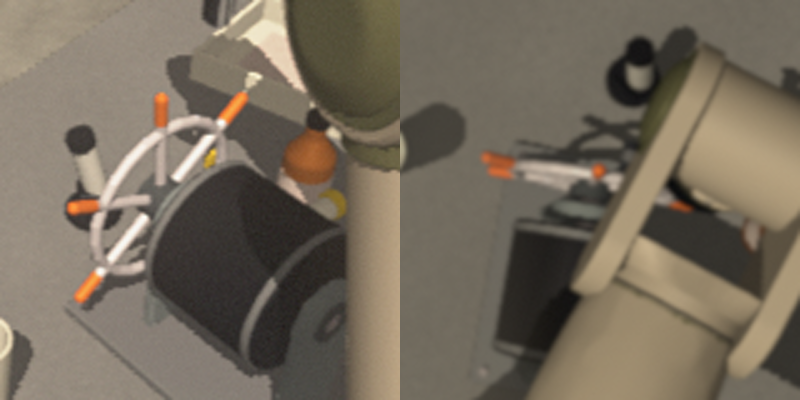

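The wheel shows spoke tips in the side crop at (162,95), (243,96), (69,208) and (79,299). The yellow mark is at (210,158) and the nozzle cap at (332,205), on the -y side. I'll fit the angle from these tips.

```bash
cat > ang.py <<'E'
from plan import *
def fitang(tips,a0):
    tips=np.array(tips)
    def res(p):
        q=proj('side',pts(H[:2],YAW,p[0]+np.arange(6)*np.pi/3));D=tips[:,None]-q[None];i=np.argmin((D**2).sum(2),1);return D[np.arange(len(tips)),i].ravel()
    s=least_squares(res,[a0]);return s.x[0],np.round(s.fun.reshape(-1,2),1).tolist()
E
python3 - <<'E'
from ang import *
T=[[162,95],[243,96],[69,208],[79,299]]
a,r=fitang(np.array(T)*.4+[250,90],np.radians(-9));print(np.degrees(a),r)
th0=np.degrees(a)
print('drum ->',np.degrees(2.772)-(8.8-(th0-60)))
A=pose(-42,118,3);T=[]
for th in np.linspace(th0,-90,36):
    phi=min(50,max(3,-th*.57)); t,z=push(th,phi,118); T.append(pose(t,z,phi))
    if th==th0: print(t,z)
A=rows(A,T)
E
```

```text
-6.950948109145428 [[0.1, 0.4], [-1.2, 1.6], [-0.5, -0.1], [0.4, -0.4]]
drum -> 83.07295270111875
-6.1409379467458685 118.86071732633378
[[-36.0, 0.0, -2.5], [0.0, 1.0, 0.0]], [[-4.5, 0.0, -0.5], [0.0, 1.5, -0.0]], [[-5.0, -0.0, -0.0], [0.0, 1.0, -0.0]], [[-5.0, -0.0, -0.0], [0.0, 1.5, -0.0]], [[-5.0, -0.0, -0.0], [0.0, 1.5, -0.0]], [[-4.5, 0.0, -0.0], [-0.0, 1.0, 0.0]], [[-5.0, 0.0, 0.0], [0.0, 1.5, 0.0]], [[-5.0, 0.0, 0.5], [-0.0, 1.5, 0.0]], [[-5.0, 0.0, 0.5], [0.0, 1.5, 0.0]], [[-4.5, 0.0, 0.5], [0.0, 1.0, 0.0]], [[-5.0, 0.0, 0.5], [-0.0, 1.5, 0.0]], [[-4.5, 0.0, 0.5], [-0.0, 1.5, 0.0]], [[-5.0, 0.0, 0.5], [0.0, 1.0, 0.0]], [[-4.5, 0.0, 1.0], [0.0, 1.5, 0.0]], [[-5.0, 0.0, 1.0], [0.0, 1.5, 0.0]], [[-4.5, 0.0, 1.0], [0.0, 1.0, 0.0]], [[-5.0, -0.0, 1.0], [-0.0, 1.5, 0.0]], [[-4.5, -0.0, 1.0], [0.0, 1.5, 0.0]], [[-4.5, -0.0, 1.5], [0.0, 1.5, 0.0]], [[-5.0, 0.0, 1.0], [0.0, 1.0, 0.0]], [[-4.5, -0.0, 1.5], [0.0, 1.5, 0.0]], [[-4.5, -0.0, 1.5], [0.0, 1.5, 0.0]], [[-4.5, -0.0, 1.5], [0.0, 1.0, 0.0]], [[-4.5, -0.0, 1.5], [-0.0, 1.5, 0.0]], [[-4.5, -0.0, 2.0], [-0.0, 1.5, 0.0]], [[-4.5, -0.0, 1.5], [-0.0, 1.5, 0.0]], [[-4.0, -0.0, 2.0], [0.0, 1.0, 0.0]], [[-4.5, -0.0, 2.0], [-0.0, 1.5, 0.0]], [[-4.5, -0.0, 2.0], [0.0, 1.5, 0.0]], [[-4.0, -0.0, 2.0], [0.0, 1.0, 0.0]], [[-4.0, -0.0, 2.0], [-0.0, 1.5, 0.0]], [[-4.5, -0.0, 2.5], [0.0, 1.5, 0.0]], [[-4.0, -0.0, 2.0], [-0.0, 1.0, 0.0]], [[-4.0, -0.0, 2.5], [-0.0, 1.5, 0.0]], [[-4.0, -0.0, 2.5], [-0.0, 1.5, 0.0]], [[-4.0, -0.0, 3.0], [-0.0, -0.0, 0.0]],
```

>>> {"api": "play_rows", "payload": {
  "motion": [
    [[0,0,11],[0,0,0]],
    [[0,0,11],[0,0,0]],
    [[0,0,11],[0,0,0]],
    [[0,0,11],[0,0,0]],
    [[0,0,11],[0,0,0]],
    [[0,0,11],[0,0,0]],
    [[0,0,1],[0,0,0]],
    [[-6,-0.5,0],[0,0,0]],
    [[-6,0,-0.5],[0,0,0]],
    [[-6,0,-0.5],[0,0,0]],
    [[-6,0,-0.5],[0,0,0]],
    [[-6,0,-0.5],[0,0.5,0]],
    [[-6,0,-0.5],[0,0.5,0]],
    [[-5,0,-0.5],[0,1.5,0]],
    [[-5,0,0],[0,1,0]],
    [[-5,0,0],[0,1.5,0]],
    [[-5,0,0],[0,1.5,0]],
    [[-5,0,0],[0,1,0]]
  ]
}}

```text
time_s: 9.53
eef_pos: [552.2, -111.7, 268.4]
ee_rot: [-0.071, -0.639, 0.764, -0.06]
force: [-1.6, -2.2, 4.1]
grip_width: -0.002
```

Run:
```python
from plan import *
where()
A=cur()
for th in(-10,-15,-20,-25,-30): print(th,push(th,-th*.57,118).round(1))
```

```text
t 9.53 wheel t,z,x [ 14.8 118.4   0.4] phi 10.6 F [-1.6 -2.2  4.1] grip -0.001505509718838976 J [-0.32  0.38  1.32 -0.19  1.42  1.45]
-10 [  0.2 118.7]
-15 [ 10.4 117.7]
-20 [ 20.5 115.8]
-25 [ 30.4 113. ]
-30 [ 39.9 109.5]
```

>>> {"api": "play_rows", "payload": {
  "motion": [
    [[-5.5,0,1],[0,1,0]],
    [[-5.5,0,1],[0,1.5,0]],
    [[-5.5,0,0.5],[0,1.5,0]],
    [[-5,0,0.5],[0,1.5,0]],
    [[-5,0,0.5],[0,1.5,0]],
    [[-5,0,0.5],[0,1.5,0]],
    [[-5,0,1],[0,1.5,0]],
    [[-5,0,0.5],[0,1.5,0]],
    [[-5,0,1],[0,1.5,0]],
    [[-5,0,1],[0,1.5,0]],
    [[-5,0,1],[0,1.5,0]],
    [[-5,0,1.5],[0,1.5,0]],
    [[-5,0,1],[0,1,0]],
    [[-4.5,0,1.5],[0,1.5,0]],
    [[-5,0,1.5],[0,1.5,0]],
    [[-4.5,0,1.5],[0,1.5,0]],
    [[-5,0,1.5],[0,1.5,0]],
    [[-4.5,0,2],[0,1.5,0]],
    [[-4.5,0,1.5],[0,1,0]],
    [[-5,0,2],[0,1,0]]
  ]
}}

```text
time_s: 11.2
eef_pos: [566.2, -33.1, 207.7]
ee_rot: [-0.254, -0.606, 0.724, -0.212]
force: [0.2, 0.5, 3.7]
grip_width: 0.001
```

Run:
```python
from plan import *
where()
A=cur();T=[]
for th in np.linspace(-69,-90,11)[1:]:
    phi=min(50,-th*.57); t,z=push(th,phi,118,11.5); T.append(pose(t,z,phi)); print(t.round(1),z.round(1))
rows(A,T)
```

```text
t 11.2 wheel t,z,x [94.7 57.7  0.4] phi 38.6 F [0.2 0.5 3.7] grip 0.0007288474453449303 J [ 0.01  0.56  1.34 -0.67  1.43  1.92]
101.0 51.4
102.6 47.5
104.2 43.6
105.6 39.6
106.8 35.6
107.9 31.5
108.9 27.4
109.7 23.3
110.3 19.1
110.6 14.8
[[-9.0, 0.5, 1.0], [0.0, 2.0, -0.0]], [[-3.5, -0.0, 2.0], [0.0, 1.0, -0.0]], [[-4.0, -0.0, 2.0], [0.0, 1.5, -0.0]], [[-3.5, -0.0, 1.5], [0.0, 1.0, -0.0]], [[-4.0, -0.0, 2.5], [0.0, 1.0, -0.0]], [[-3.5, -0.0, 2.0], [0.0, 1.5, -0.0]], [[-3.5, -0.0, 2.0], [0.0, 1.0, -0.0]], [[-4.0, -0.0, 2.0], [0.0, 1.5, -0.0]], [[-3.5, -0.0, 2.5], [0.0, 1.0, -0.0]], [[-3.5, -0.0, 2.5], [0.0, -0.0, -0.0]],
```

>>> {"api": "play_rows", "payload": {
  "motion": [
    [[-4.5,0,0.5],[0,1,0]],
    [[-4.5,0.5,0.5],[0,1,0]],
    [[-3.5,0,2],[0,1,0]],
    [[-4,0,2],[0,1.5,0]],
    [[-3.5,0,1.5],[0,1,0]],
    [[-4,0,2.5],[0,1,0]],
    [[-3.5,0,2],[0,1.5,0]],
    [[-3.5,0,2],[0,1,0]],
    [[-4,0,2],[0,1.5,0]],
    [[0,0,0],[0,0,0]]
  ]
}}

```text
time_s: 12.03
eef_pos: [568.1, -17.8, 172.0]
ee_rot: [-0.319, -0.584, 0.697, -0.266]
force: [1.0, -0.5, 1.2]
grip_width: 0.001
```

Run:
```python
from plan import *
import cv2
where()
o=[]
for c,(a,b) in(('side',(250,90)),('top',(240,150))):
    im=ctrl.capture(c)[...,::-1];o.append(cv2.resize(im[b:b+160,a:a+160],(400,400),interpolation=2))
cv2.imwrite('pics/z4.png',np.hstack(o))
print(proj('top',pts(H[:2],YAW,np.radians([-8,-4,0,4,8]),121,-123)))
```

```text
t 12.03 wheel t,z,x [110.1  22.   -0.4] phi 49.1 F [ 1.  -0.5  1.2] grip 0.0007333003513817939 J [ 0.09  0.67  1.34 -0.82  1.47  2.07]
[[309.5105917  269.783421  ]
 [313.06009712 270.46633646]
 [316.59311733 271.14276775]
 [320.08607877 271.80819843]
 [323.51574584 272.45820495]]
```

View pics/z4.png

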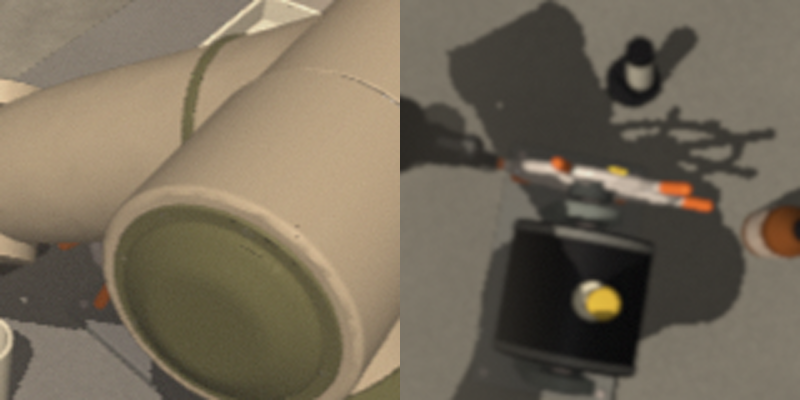

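The top view shows the nozzle nearly upright, with the cap at (603,303) in the crop, which is (321,271) in the full picture. The mark is near the top at (619,171). I'll fit the remaining angle.

Run:
```python
from plan import *
f=lambda x,y:np.array([(x-400)*.4+240,y*.4+150])
for a in(0,2,4,6,8,10):
    r=np.radians(a)
    print(a,'cap',proj('top',pts(H[:2],YAW,r,121,-123)).round(1)[0],'mark',proj('top',pts(H[:2],YAW,r,90,8)).round(1)[0],'tips',proj('top',pts(H[:2],YAW,r+np.radians([-30,30,90]))).round(1).tolist())
print('obs cap',f(603,303),'mark',f(619,171),'tips',f(561,163),f(691,189),f(713,206))
for th in(-82,-84,-86,-88,-90,-92,-94,-96): print(th,push(th,49,118,11.5).round(1),push(th,49,118,14.5).round(1))
```

```text
0 cap [316.6 271.1] mark [323.3 217.8] tips [[297.3, 214.9], [352.2, 225.4], [366.2, 232.9]]
2 cap [318.3 271.5] mark [324.6 218. ] tips [[299.1, 215.1], [353.6, 225.7], [365.7, 233.0]]
4 cap [320.1 271.8] mark [325.8 218.3] tips [[300.9, 215.4], [355.0, 226.1], [365.1, 233.1]]
6 cap [321.8 272.1] mark [327.  218.5] tips [[302.8, 215.6], [356.3, 226.5], [364.5, 233.1]]
8 cap [323.5 272.5] mark [328.2 218.8] tips [[304.6, 215.9], [357.5, 226.9], [363.8, 233.2]]
10 cap [325.2 272.8] mark [329.4 219. ] tips [[306.5, 216.2], [358.6, 227.2], [363.1, 233.2]]
obs cap [321.2 271.2] mark [327.6 218.4] tips [304.4 215.2] [356.4 225.6] [365.2 232.4]
-82 [108.5  31. ] [106.5  33.3]
-84 [109.2  27. ] [107.2  29.2]
-86 [109.7  22.9] [107.8  25.2]
-88 [110.2  18.8] [108.2  21.1]
-90 [110.5  14.7] [108.5  16.9]
-92 [110.6  10.6] [108.6  12.8]
-94 [110.6   6.4] [108.6   8.7]
-96 [110.4   2.3] [108.5   4.6]
```

About 6° remain, so I'll press 12 mm further down, then withdraw along the tool axis.

>>> {"api": "play_rows", "payload": {
  "motion": [
    [[-2.4,0,2],[0,0,0]],
    [[-2.4,0,2],[0,0,0]],
    [[-2.4,0,2],[0,0,0]],
    [[-2.4,0,2],[0,0,0]],
    [[0,0,0],[0,0,0]],
    [[3,0,-6],[0,0,0]],
    [[3,0,-12],[0,0,0]],
    [[2,0,-18],[0,0,0]],
    [[2,0,-18],[0,0,0]],
    [[12,0,-18],[0,0,0]],
    [[20,0,-20],[0,0,0]],
    [[20,0,-20],[0,0,0]],
    [[20,0,-20],[0,0,0]],
    [[20,0,-20],[0,0,0]],
    [[0,0,0],[0,0,0]]
  ]
}}

```text
time_s: 13.38
eef_pos: [577.3, 29.9, 344.7]
ee_rot: [-0.314, -0.583, 0.7, -0.269]
force: [-0.7, -0.6, 0.8]
grip_width: 0.0
```

Run:
```python
from plan import *
import cv2
where()
o=[]
for c,(a,b) in(('side',(250,90)),('top',(240,150))):
    im=ctrl.capture(c)[...,::-1];o.append(cv2.resize(im[b:b+160,a:a+160],(400,400),interpolation=2))
cv2.imwrite('pics/z5.png',np.hstack(o))
```

```text
t 13.38 wheel t,z,x [158.6 194.7   0.2] phi 48.8 F [-0.7 -0.6  0.8] grip 2.002837500256466e-05 J [ 0.16  0.58  1.03 -0.82  1.79  1.84]
```

View pics/z5.png

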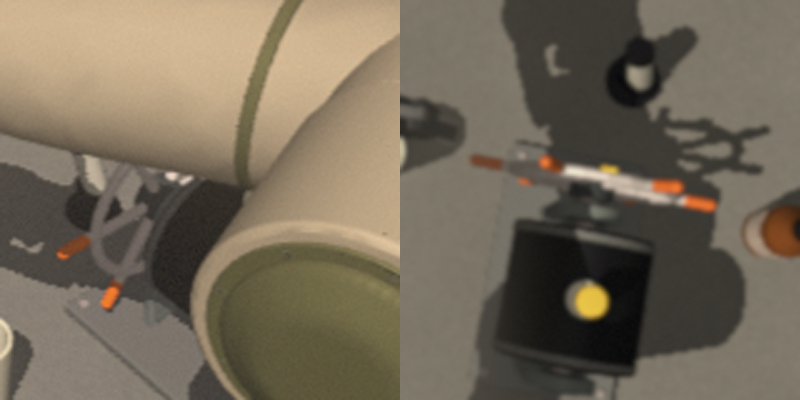

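The cap is now at (592,301) in the crop, i.e. (316.8,270.4); upright predicts (316.6,271.1). The mark and spoke tips give about 1–2°. The arm is clear of the barrel in the top view. I'll check the bystanders and hand in.

Run:
```python
from plan import *
ctrl.capture('top')
for n,o in(("magnifier",(330.5,180)),("bottle",(391.2,241.3)),("beaker",(231.9,207.7))):
    print(n,o,[(np.round(np.array(d['position'])*[512,384],1).tolist(),round(d['p'],2)) for d in ctrl.spot_in('top',n)[:2]])
where();print(ctrl.finish_job())
```

```text
magnifier (330.5, 180) [([332.2, 179.1], 0.88)]
bottle (391.2, 241.3) [([391.8, 243.1], 0.81)]
beaker (231.9, 207.7) [([233.2, 210.6], 0.85), ([307.8, 262.7], 0.21)]
t 13.68 wheel t,z,x [157.8 186.9  -0.2] phi 49.0 F [ 0.1  0.4 -0.8] grip -0.0007552534380288735 J [ 0.16  0.59  1.04 -0.82  1.79  1.84]
the job is handed in; nothing more can be done
None
```

The drum now stands with its nozzle about straight up, and the job is handed in at 13.7 s. I turned it from about 2.77 rad by pushing two neighbouring spokes over the top towards +y with shut fingers. The wrist force read no more than about 5 N at the end of each push move.

- **Nozzle angle:** in the last top picture the cap gives 0.2° from vertical. The mark and spoke tips disagree slightly, at 1–2°, but all are well inside the 7° limit.
- **Bystanders:** the network finds the magnifier, bottle and beaker within 2–3 px of where they started. That is no more than its own scatter, and none of them shows as tipped.
- **Arm:** it ended above and to the side of the wheel, with the wrist force near zero.
- **Not checked:** I read no drum speed. At rest is inferred from the friction that holds it.

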